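Hold the shade cover at the index

ROBOT

A 6-joint arm with a two-finger parallel gripper is mounted at the origin on the work surface. World frame = base frame: x ahead of the robot, y to its left, z up, the work surface at z = 0. Lengths are in m, angles in rad, forces in N, time in s.
With the tool pointing down it reaches from about 0.375 to 0.975 m from the base axis. Payload 3.8 kg.
Tool frame: the origin (TCP) lies at the very end of the fingers, on their centre line; the grasp point (between the pads) lies 19 mm behind it; z points along the fingers, y is the line along which they close (so a half turn about z gives the same grasp; the last joint's range is limited). The gripper opens to 85 mm and grips with 20 to 120 N. Pads are 22 mm wide; open, the fingers measure 114 mm over their backs; the gripper's body (76 mm by 85 mm) begins 54 mm behind the grasp point. The pads swing forward as they close: fully open they stand 13 mm farther back than shut.
Start: joints at [1.172, 0.264, 1.604, -0, 1.274, -0.037], TCP at [0.239, 0.631, 0.231] pointing down, gripper open.
Joint ranges: [-2.63, 2.63], [-0.94, 2.18], [0.31, 2.57], [-1.31, 4.45], [0, 2.66], [-2.55, 2.55]. Speed limits (rad/s): [2.57, 2.57, 3.14, 3.14, 3.14, 3.14].

INTERFACE

Orientations are given as a rotation vector (axis times angle).
In Python, from workcell import monitor, viewer, job gives the robot as it stands. The module is installed in compiled form; this text tells all that it offers.
- The arm moves only by the tool step_arm, never from a script. Its argument "series" is one flat list of numbers, 4 for each row, row after row: the shift along the tool's x, y, z in m, then the turn about the tool's z in rad. A call has 1 to 8 rows; each row is the pose to reach, as a shift and turn from the pose commanded when the call began, along the tool's axes at that moment; what a row does not reach only later rows make up. A row lasts 1/8 s, in which the tool goes at most 62.5 mm and 10.7 degrees, less where a joint would pass 70% of its speed; a pose out of reach is approached as far as the arm can. A call with a gripper value outside its range is refused whole. "gripper" is the opening, from 0 (shut) to 1 (fully open), set as the call begins (left out, the last holds). The fingers move at their own pace and stop on an object; "newtons" is the grip in N (left out, the last holds). Time passes only in rows, so rows that repeat a pose let the fingers close. It gives the time, the measured TCP pose, the force, the opening and the grip force at its end, in the units of the state.
- monitor.read_state(): the state, without advancing time (a new reading comes with each control period).
- viewer.read_camera(name): name is "scene" or "top" or "wrist"; returns a dict with "image" (420x560x3 uint8, red, green, blue), "intrinsics" (3x3 intrinsics, pixels), "distortion" ([k1, k2, p1, p2, k3] as OpenCV has them; the pictures are not rectified), "T" (4x4, takes a point from camera to world coordinates); the wrist camera has in their place "hand_eye" (4x4, takes a point from camera to tool coordinates, whose origin is the TCP and whose axes are the flange's). Camera axes: x right, y up, looking along -z (the intrinsics and any distortion apply to the point x, -y, -z); pixel columns grow to the right and rows downward; lengths in m; the calibration is good to about 2 mm. A picture is of the moment at which its call begins: read the wrist's pose just before it. There is no depth.
- job.finish_job(): hands the job in; it is judged then, once.
Trained networks look in a picture, given as the dict that the camera call returned (one of the last four; its "shot" number tells which), for a name from the list of things; names that differ only in an ending like _2 or _b are one class to them, and where a whole thing is asked for, a point or a joint stands for the part that bears it (a point fixed in the world has none). Each returns a list of dicts, best first, with "score" (0 to 1); they miss things now and then, are a little off and sometimes report something else, mostly with a low value. They report only what shows in the picture. A call takes as long as a camera call.
- viewer.boxes_of(picture, label): "extent" ([centre column, centre row, width, height] in pixels, round what is visible of it).
- viewer.spot_point(picture, label): "point" ([column, row] in pixels: a listed point, or the origin of a listed thing).
The state is a dict: "time": time; "q": joint angles; "joint_vel": joint speeds; "joint_torque": joint torques, N m; "tool_pos": TCP position; "tcp_rot": TCP orientation; "wrist_force": force on the tool from outside, world axes, zero at the start; "torque": the same for the moment, N m; "width": opening from 0.0 (shut) to 1.0 (fully open); "grip_force": force on a finger pad.
Only numpy, scipy, OpenCV 4.12 (cv2) and the standard library are available. Lean on these libraries where they do the work, as an engineer would, in place of code of your own. Each camera call takes 0.05 s, during which the arm holds its last target. There are 200 camera calls.

TASK

Swing the ring light aside by its red knob, all the way out to its stop, so that it is clear of the measuring chamber before you lift the cover. Then lift the chamber's black hinged shade cover by its yellow bar handle until its white needle points at the middle of the orange index, and finish while holding it still there by the handle, as it falls shut when let go. Do not move the orange index or disturb the spray can, mug and yellow parts tray.

Things in the scene. Friction and masses are not known exactly. Their poses are not given: they have to be found in the camera images.
- chamber: Fixed white open box with a silver band, 250 (x) x 200 (y) x 60 mm high, origin at the centre of its underside on the bench, z up. The cover's hinge runs along its x axis, at its +y edge (y = +85, z = 66 mm). At x = +116 mm an upright aluminium arc rail (radius 140 mm about the hinge, 4 mm bar radius, black ticks) stands over its rim, reaching 210 mm above the bench. A steel post, 20 mm thick, stands beside it at x = +150, y = -95 mm and carries the ring light arm.
- lamp (a joint): Swing of the ring light arm about its vertical post, rad. Grows anticlockwise seen from above, from 0 (over the cover) to the stop at 1.5 (out beside the chamber on its -y side, clear). Stays where it is left: stiff hinge, about 0.15 N m (1 to 2 N at the knob).
- lamp_pivot (a point): Point on the vertical axis of the ring light's arm, level with lamp_knob. z up.
- lamp_knob (a point): Grip point on the red upright round knob of the ring light: 18 mm diameter, on the lamp head 140 mm from the pivot axis, about 257 mm above the bench, the point 20 mm below the knob's top. The 12 mm thick arm under it tops out 31 mm below this point, and the white 90 mm wide lamp head reaches 65 mm below it. The knob moves round the pivot with the arm.
- cover (a joint): Opening angle of the black shade cover (210 x 175 x 6 mm, about 0.4 kg, plain loose hinge: it falls shut by its weight), rad. 0 = lying shut on the chamber, grows as its free edge rises; 1.57 = upright. It can open to 1.6.
- hinge_mid (a point): Point on the cover's hinge axis, opposite the middle of the handle, 66 mm above the bench. The hinge axis is the chamber's x axis direction; the shut cover reaches from it towards the chamber's -y.
- handle_bar (a point): Middle of the cover's handle bar: round yellow bar, 12 mm diameter, 100 mm long, parallel to the hinge, its axis 35 mm above the cover's outer face (29 mm clear) on two end posts. On the shut cover it lies 150 mm from the hinge towards the chamber's -y and 41 mm above hinge height (107 mm above the bench). It turns with the cover, the round bar can roll between the fingers.
- needle_tip (a point): Tip of the white needle (130 mm long, 8 mm square) that turns with the cover just inside the arc rail; it points from the hinge along the cover. Its y axis points back along the needle to the hinge, x along the hinge.
- index (a joint): Angle of the orange index on the arc rail, rad, measured as cover is: the needle points at the middle of the index when cover equals index. Stiffly clamped.
- index_mid (a point): Middle of the orange index, a block 40 mm long radially, 22 mm wide along the arc and 20 mm thick, clamped on the arc rail, this point 155 mm from the hinge axis, with a white line across its middle; its y axis points to the hinge axis, x along the hinge.
- spray_can: Bystander: spray can, 54 mm diameter, 140 mm tall, origin under its centre. Leave it alone.
- mug: Bystander: white mug, 72 mm diameter, 85 mm tall, handle at its +y, origin under its centre. Leave it alone.
- parts_tray: Bystander: yellow open parts tray, 120 x 90 x 28 mm, origin under its centre. Leave it alone.

How it is judged:
By the outcome, as a careful person would: the job done as asked, in the order asked, and still so for the second after the job is handed in, while the arm keeps its last pose, push and grip.
It also fails if it takes over 48 s, if anything falls off the work surface, if the arm or the gripper's body presses on something with over 40 N, if the wrist force passes 120 N, or if a joint passes its speed limit or range.

## Working session

There is one attempt and no reset: what is moved stays moved. The work goes in short steps, Python scripts to look and compute and a tool call to move; the robot and the scene stay as the last step left them, time stands still between calls to the robot, and variables do not carry over. Pictures are saved under pics/ and viewed, at most 10 in all, crops included, and the job is handed in when it is done.

Besides the shell and the picture viewer there is one more tool, called as a command line: name --argument value ..., lists and objects as JSON in quotes. step_arm: Moves the arm, as the interface text tells. Its arguments: {"type":"object","properties":{"series":{"type":"array"},"gripper":{"type":"number"},"newtons":{"type":"number"}},"required":["series"]}

```bash
mkdir -p pics; cat > h.py <<'E'
import numpy as np, cv2
from scipy.spatial.transform import Rotation as R
from workcell import monitor, viewer, job
def ray(p,uv,T=None):
    T=np.array(p["T"]) if T is None else T
    x,y=cv2.undistortPoints(np.array([[uv]],float),np.array(p["intrinsics"],float),np.array(p["distortion"],float))[0,0]
    d=T[:3,:3]@np.array([x,-y,-1.]); return T[:3,3],d/np.linalg.norm(d)
def proj(p,X,T=None):
    T=np.array(p["T"]) if T is None else T
    c=(np.atleast_2d(X)-T[:3,3])@T[:3,:3]; c=c*[1,-1,-1]
    return cv2.projectPoints(c,np.zeros(3),np.zeros(3),np.array(p["intrinsics"],float),np.array(p["distortion"],float))[0][:,0]
def atz(r,z): return r[0]+r[1]*(z-r[0][2])/r[1][2]
def tri(rs):
    A=sum(np.eye(3)-np.outer(d,d) for o,d in rs); b=sum((np.eye(3)-np.outer(d,d))@o for o,d in rs)
    X=np.linalg.solve(A,b); return X,[round(1e3*float(np.linalg.norm(np.cross(X-o,d))),1) for o,d in rs]
def wristT(p):
    s=monitor.read_state(); M=np.eye(4); M[:3,:3]=R.from_rotvec(s["tcp_rot"]).as_matrix(); M[:3,3]=s["tool_pos"]; return M@np.array(p["hand_eye"])
def save(p,n): cv2.imwrite(f"pics/{n}.png",p["image"][:,:,::-1])
E
python3 - <<'E'
from h import *
np.set_printoptions(precision=3,suppress=True)
s=monitor.read_state(); print(s["time"],s["tool_pos"],s["tcp_rot"],R.from_rotvec(s["tcp_rot"]).as_matrix())
ims=[];P={}
for n in("scene","top"):
    P[n]=viewer.read_camera(n); ims.append(P[n]["image"][:,:,::-1]); print(n,P[n]["T"][:3,3] if hasattr(P[n]["T"],'shape') else P[n]["T"])
    save(P[n],n+"0")
for l in "chamber lamp_pivot lamp_knob hinge_mid handle_bar needle_tip index_mid spray_can mug parts_tray".split():
    rs=[]
    for n in P:
        o=viewer.spot_point(P[n],l)[:2]
        print(l,n,[(np.round(a["point"],1),round(a["score"],2)) for a in o])
        if o: rs.append(ray(P[n],o[0]["point"]))
    if len(rs)==2: print("   ",*tri(rs))
E
```

```text
0.0 [0.239 0.631 0.23 ] [-0.565 -3.09   0.003] [[-0.935  0.354 -0.001]
 [ 0.354  0.935 -0.002]
 [ 0.    -0.002 -1.   ]]
scene [0.924 0.501 0.882]
top [0.397 0.107 1.134]
chamber scene [(array([282. , 231.6]), 0.75)]
chamber top [(array([290. , 227.9]), 0.73)]
    [0.529 0.085 0.005] [1.8, 1.8]
lamp_pivot scene [(array([189.2, 173. ]), 0.6)]
lamp_pivot top []
lamp_knob scene [(array([302.3, 345.6]), 0.44)]
lamp_knob top [(array([341.4, 209.8]), 0.71), (array([403.1, 236.8]), 0.69)]
    [ 0.599  0.058 -0.457] [149.2, 149.2]
hinge_mid scene [(array([314.8, 234.5]), 0.85), (array([229.2, 233.7]), 0.52)]
hinge_mid top [(array([250.1, 230.9]), 0.78)]
    [0.515 0.172 0.074] [0.3, 0.3]
handle_bar scene [(array([269.3, 184.5]), 0.68)]
handle_bar top [(array([319.9, 227.6]), 0.98), (array([190. , 231.6]), 0.29)]
    [0.513 0.028 0.12 ] [0.4, 0.4]
needle_tip scene [(array([228.9, 235. ]), 0.85)]
needle_tip top [(array([316.3, 162.4]), 0.7), (array([310.9, 170.9]), 0.59)]
    [0.655 0.034 0.077] [8.8, 8.8]
index_mid scene [(array([223.8, 210.4]), 0.63)]
index_mid top [(array([249.5, 232.5]), 0.72), (array([315.9, 164.3]), 0.71)]
    [0.58  0.112 0.186] [97.0, 97.0]
spray_can scene [(array([358.9, 292.3]), 0.88), (array([192.2, 171.8]), 0.44)]
spray_can top [(array([192. , 233.7]), 0.78)]
    [ 0.519  0.311 -0.003] [1.3, 1.3]
mug scene []
mug top [(array([398.3, 236.8]), 0.67)]
parts_tray scene []
parts_tray top [(array([191.1, 160.6]), 0.89)]
```

View pics/scene0.png

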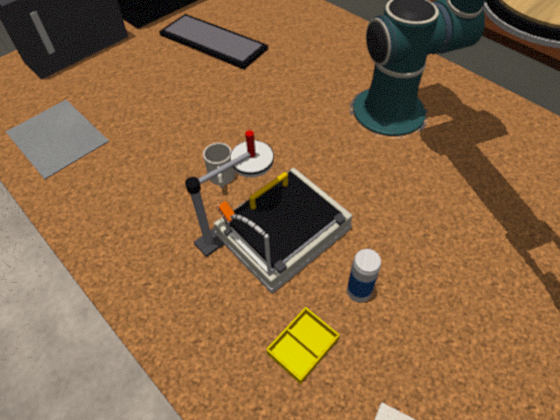

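View pics/top0.png

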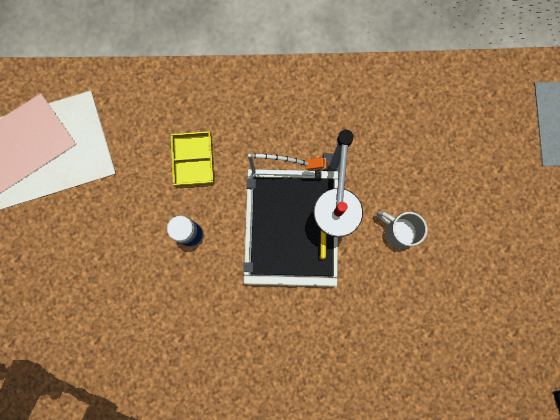

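The scene picture shows the red knob at about (250,140), the pivot cap at (193,185), the handle at (269,190) and the orange index at (226,211). The top picture shows the knob at (341,208), the pivot at (345,138), the index at (316,163) and the mug at (405,230). Next I'll segment the colours and compute positions.

```bash
python3 - <<'E'
from h import *
np.set_printoptions(precision=3,suppress=True)
P={n:viewer.read_camera(n) for n in("scene","top")}
def blob(p,h0,h1,box,smin=150,vmin=60):
    hsv=cv2.cvtColor(p["image"],cv2.COLOR_RGB2HSV); m=cv2.inRange(hsv,(h0,smin,vmin),(h1,255,255))
    k=np.zeros_like(m); x0,y0,x1,y1=box; k[y0:y1,x0:x1]=m[y0:y1,x0:x1]
    ys,xs=np.nonzero(k); print("  blob",len(xs),xs.min(),xs.max(),ys.min(),ys.max()); return np.array([xs.mean(),ys.mean()]),xs,ys
s,t=P["scene"],P["top"]
k1=blob(s,0,4,(235,120,265,165)); k2=blob(t,0,4,(330,195,355,222))
print("knob centroid",k1[0],k2[0],*tri([ray(s,k1[0]),ray(t,k2[0])]))
i1=blob(s,5,14,(210,195,240,225),200,150); i2=blob(t,5,14,(300,150,330,175),200,150)
print("index",i1[0],i2[0],*tri([ray(s,i1[0]),ray(t,i2[0])]))
print("pivot tri",*tri([ray(s,(193,184)),ray(t,(345,138))]))
for c in [(247,283),(337,284),(249,172),(337,172)]: print("corner z.06",atz(ray(t,c),.06))
print("handle z.107",atz(ray(t,(319.9,227.6)),.107), atz(ray(t,(323,258)),.107))
print("mug",atz(ray(t,(407,229)),.085))
E
```

```text
blob 134 246 254 131 156
  blob 104 334 346 202 215
knob centroid [250.134 142.313] [340.558 207.798] [ 0.534 -0.     0.248] [0.3, 0.3]
  blob 151 219 233 201 220
  blob 159 306 326 158 168
index [225.954 209.894] [315.597 162.767] [0.641 0.035 0.154] [0.0, 0.0]
pivot tri [ 0.672 -0.017  0.22 ] [0.2, 0.2]
corner z.06 [0.406 0.181 0.06 ]
corner z.06 [ 0.4   -0.009  0.06 ]
corner z.06 [0.647 0.175 0.06 ]
corner z.06 [ 0.643 -0.019  0.06 ]
handle z.107 [0.515 0.027 0.107] [0.453 0.022 0.107]
mug [ 0.511 -0.158  0.085]
```

step_arm --series '[-0.035, -0.034, -0.02, -0.04, -0.07, -0.068, -0.04, -0.08, -0.105, -0.102, -0.06, -0.12, -0.14, -0.136, -0.08, -0.165, -0.175, -0.17, -0.08, -0.205, -0.21, -0.204, -0.08, -0.25, -0.245, -0.238, -0.08, -0.29, -0.28, -0.272, -0.08, -0.33]' --gripper 1

```text
time: 2.2
tool_pos: [0.405, 0.2764, 0.3116]
tcp_rot: [0.047, 3.14, 0.001]
wrist_force: [0.4, -0.1, 0.4]
width: 0.999
grip_force: 0.0
```

step_arm --series '[-0.023, -0.045, 0, 0, -0.046, -0.09, 0, 0, -0.069, -0.135, 0, 0, -0.092, -0.18, 0, 0, -0.115, -0.225, 0, 0, -0.137, -0.272, 0, 0, -0.137, -0.272, 0, 0]'

```text
time: 3.08
tool_pos: [0.5337, -0.0015, 0.3111]
tcp_rot: [-0.057, -3.141, 0.001]
wrist_force: [0.3, 0.5, 0.4]
width: 1.0
grip_force: 0.0
```

```bash
python3 - <<'E'
from h import *
np.set_printoptions(precision=3,suppress=True)
s=monitor.read_state();print(s["time"],s["tool_pos"])
p=viewer.read_camera("wrist"); T=wristT(p); save(p,"w1"); print(T)
for l in ("lamp_knob","lamp_pivot","handle_bar"):
  for a in viewer.spot_point(p,l)[:2]: print(l,a,atz(ray(p,a["point"],T),{"l":.257,"h":.107}[l[0]]))
E
```

```text
3.075 [ 0.534 -0.001  0.311]
[[ 0.036 -0.948 -0.315  0.452]
 [ 0.999  0.034  0.011  0.004]
 [ 0.    -0.315  0.949  0.454]
 [ 0.     0.     0.     1.   ]]
lamp_knob {'point': [282.0, 228.8], 'score': 0.89} [0.532 0.003 0.257]
lamp_pivot {'point': [282.5, 231.0], 'score': 0.26} [0.534 0.003 0.257]
handle_bar {'point': [295.8, 162.2], 'score': 0.77} [0.508 0.022 0.107]
handle_bar {'point': [282.6, 229.8], 'score': 0.48} [0.595 0.003 0.107]
```

View pics/w1.png

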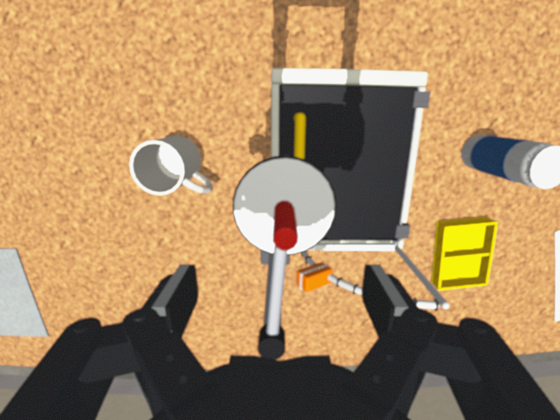

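The wrist picture shows the knob from (284,205) to (286,240), centred between the fingers, with nothing else at finger height. I'll descend and grip.

step_arm --series '[0, 0.001, 0.025, 0, 0.0, 0.003, 0.05, 0, 0.0, 0.003, 0.072, 0, 0.0, 0.003, 0.072, 0]'

```text
time: 3.78
tool_pos: [0.531, 0.006, 0.2373]
tcp_rot: [-0.046, -3.137, -0.0]
wrist_force: [0.3, 0.2, 1.1]
width: 1.002
grip_force: 0.0
```

step_arm --series '[0, 0, 0, 0, 0, 0, 0, 0, 0, 0, 0, 0, 0, 0, 0, 0, 0, 0, 0, 0, 0, 0, 0, 0]' --gripper 0 --newtons 40

```text
time: 4.53
tool_pos: [0.5333, 0.0044, 0.2401]
tcp_rot: [0.05, 3.14, -0.0]
wrist_force: [-1.0, 0.3, 4.9]
width: 0.2
grip_force: 39.0
```

```bash
python3 - <<'E'
import numpy as np
pv=np.array([.672,-.017]); g=np.array([.5333,.0035]); d=g-pv; f0=np.arctan2(d[1],d[0]); r=np.hypot(*d); print(np.degrees(f0),r)
for a in np.arange(0,100,9.):
    f=f0+np.radians(a); w=pv+r*np.array([np.cos(f),np.sin(f)])-g
    print(a,np.round([-.9995*w[0]+.032*w[1], .032*w[0]+.9995*w[1]],3))
E
```

```text
171.592494385063 0.14020677587049782
0.0 [0. 0.]
9.0 [ 0.001 -0.022]
18.0 [-0.002 -0.044]
27.0 [-0.008 -0.065]
36.0 [-0.017 -0.085]
45.0 [-0.029 -0.103]
54.0 [-0.044 -0.119]
63.0 [-0.062 -0.133]
72.0 [-0.081 -0.144]
81.0 [-0.102 -0.151]
90.0 [-0.123 -0.155]
99.0 [-0.145 -0.156]
```

step_arm --series '[0.001, -0.022, 0, 0, -0.002, -0.044, 0, 0, -0.008, -0.065, 0, 0, -0.017, -0.085, 0, 0, -0.029, -0.103, 0, 0, -0.044, -0.119, 0, 0, -0.062, -0.133, 0, 0, -0.062, -0.133, 0, 0]'

```text
time: 5.52
tool_pos: [0.5922, -0.1312, 0.2397]
tcp_rot: [0.052, 3.139, -0.0]
wrist_force: [2.4, -0.8, 4.3]
width: 0.197
grip_force: 39.8
```

step_arm --series '[-0.01, -0.006, 0, 0, -0.019, -0.011, 0, 0, -0.03, -0.015, 0, 0, -0.035, -0.0165, 0, 0, -0.04, -0.018, 0, 0, -0.04, -0.018, 0, 0]'

```text
time: 6.28
tool_pos: [0.6196, -0.144, 0.2383]
tcp_rot: [-0.048, -3.117, -0.015]
wrist_force: [-29.2, 14.9, 17.4]
width: 0.198
grip_force: 41.8
```

step_arm --series '[0.005, 0.0015, 0, 0, 0.008, 0.0025, 0, 0, 0.008, 0.0025, 0, 0]'

```text
time: 6.65
tool_pos: [0.6199, -0.144, 0.2385]
tcp_rot: [-0.049, -3.137, -0.006]
wrist_force: [-2.8, 6.8, 4.3]
width: 0.193
grip_force: 40.0
```

step_arm --series '[0, 0, 0, 0, 0, 0, 0, 0, 0, 0, 0, 0, 0, 0, -0.02, 0, 0, 0, -0.06, 0, 0, 0, -0.08, 0, 0, 0, -0.08, 0]' --gripper 1

```text
time: 7.52
tool_pos: [0.6235, -0.1473, 0.3227]
tcp_rot: [0.05, 3.136, -0.002]
wrist_force: [-0.3, 0.6, 1.0]
width: 0.998
grip_force: 0.0
```

```bash
python3 - <<'E'
from h import *
np.set_printoptions(precision=3,suppress=True)
s=monitor.read_state();print(s["time"],s["tool_pos"],s["width"])
P={n:viewer.read_camera(n) for n in("wrist","scene","top")}; T={n:(wristT(P[n]) if n=="wrist" else np.array(P[n]["T"])) for n in P}
cv2.imwrite("pics/c2.png",cv2.resize(np.hstack([P["scene"]["image"][90:300,130:400],P["top"]["image"][90:300,200:470]])[:,:,::-1],None,fx=1.45,fy=1.45,interpolation=cv2.INTER_CUBIC))
z={"l":.257,"h":.107,"i":.15,"n":.066}
for l in ("lamp_knob","handle_bar","hinge_mid","needle_tip","index_mid"):
  for n in P:
    for a in viewer.spot_point(P[n],l)[:2]: print(l,n,np.round(a["point"],1),round(a["score"],2),atz(ray(P[n],a["point"],T[n]),.066 if l=="hinge_mid" else z[l[0]]))
E
```

```text
7.525 [ 0.624 -0.147  0.323] 0.9982556833593776
lamp_knob wrist [406.8 180.6] 0.63 [ 0.589 -0.052  0.257]
lamp_knob wrist [280.5 214.8] 0.58 [ 0.612 -0.144  0.257]
lamp_knob scene [173.2 126.8] 0.79 [ 0.621 -0.14   0.257]
lamp_knob top [422.1 157.5] 0.62 [ 0.621 -0.149  0.257]
handle_bar wrist [421.7  79.9] 0.75 [0.506 0.022 0.107]
handle_bar scene [267.1 185.6] 0.62 [0.512 0.019 0.107]
handle_bar scene [170.2 126.7] 0.4 [ 0.553 -0.3    0.107]
handle_bar top [321.2 232.4] 0.7 [0.505 0.024 0.107]
handle_bar top [314.4 166.9] 0.2 [0.644 0.034 0.107]
hinge_mid wrist [517.   87.9] 0.6 [0.512 0.173 0.066]
hinge_mid scene [313.5 234.6] 0.57 [0.514 0.167 0.066]
hinge_mid top [252.6 232.3] 0.67 [0.513 0.168 0.066]
needle_tip wrist [409.1 181.7] 0.96 [0.636 0.037 0.066]
needle_tip scene [230.5 234.3] 0.7 [0.643 0.037 0.066]
needle_tip scene [300.6 348.2] 0.27 [0.715 0.323 0.066]
needle_tip top [313.5 171.2] 0.86 [0.644 0.033 0.066]
needle_tip top [418.4 159. ] 0.59 [ 0.666 -0.196  0.066]
index_mid wrist [437.7 198.3] 0.72 [0.636 0.034 0.15 ]
index_mid scene [225.  212.2] 0.64 [0.645 0.035 0.15 ]
index_mid top [352.  129.6] 0.72 [ 0.71  -0.042  0.15 ]
index_mid top [315.8 163.2] 0.55 [0.641 0.034 0.15 ]
```

View pics/c2.png

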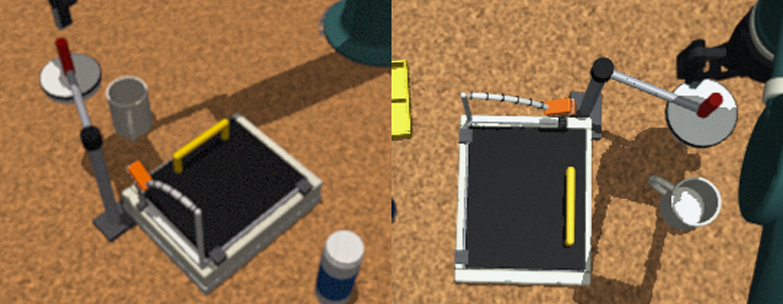

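The crops show the lamp swung out, with the knob at (710,103) in the top half, and the handle unobstructed from (570,168) to (570,245). I'll move over the handle.

step_arm --series '[0.03, 0.041, 0, 0, 0.061, 0.082, 0, 0, 0.092, 0.123, 0, 0, 0.122, 0.164, 0.02, 0, 0.122, 0.164, 0.07, 0, 0.122, 0.164, 0.12, 0, 0.122, 0.164, 0.12, 0]'

```text
time: 9.3
tool_pos: [0.5016, 0.0212, 0.1951]
tcp_rot: [-0.049, -3.132, 0.0]
wrist_force: [0.0, -0.6, -0.0]
width: 1.003
grip_force: 0.0
```

```bash
python3 - <<'E'
from h import *
np.set_printoptions(precision=3,suppress=True)
s=monitor.read_state();print(s["time"],s["tool_pos"],s["tcp_rot"])
p=viewer.read_camera("wrist"); T=wristT(p); save(p,"w3")
for l in ("handle_bar","hinge_mid"):
  for a in viewer.spot_point(p,l)[:2]: print(l,a,atz(ray(p,a["point"],T),.107 if l[1]=="a" else .066))
m=cv2.inRange(cv2.cvtColor(p["image"],cv2.COLOR_RGB2HSV),(22,150,60),(34,255,255)); n,lab,st,c=cv2.connectedComponentsWithStats(m)
for i in range(1,n):
  if st[i,4]>300: print(st[i],c[i],atz(ray(p,c[i],T),.107), R.from_rotvec(s["tcp_rot"]).as_matrix()[:2,:2])
E
```

```text
9.3 [0.502 0.021 0.195] [-0.049 -3.132  0.   ]
handle_bar {'point': [281.4, 224.8], 'score': 0.63} [0.514 0.023 0.107]
hinge_mid {'point': [433.3, 209.6], 'score': 0.83} [0.519 0.178 0.066]
[ 273  152   17  132 1953] [280.403 216.12 ] [0.506 0.023 0.107] [[-0.999  0.031]
 [ 0.031  1.   ]]
[ 452  271   83   84 4230] [496.413 303.289] [0.606 0.236 0.107] [[-0.999  0.031]
 [ 0.031  1.   ]]
```

View pics/w3.png

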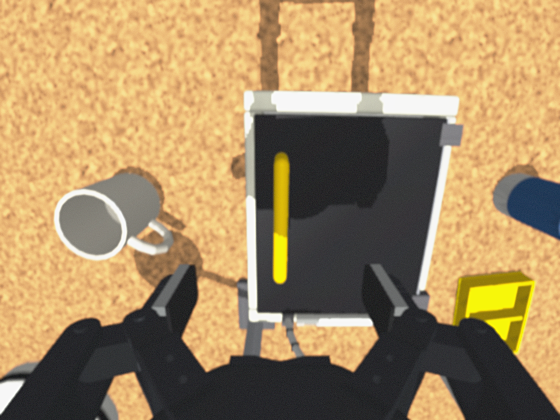

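The bar spans (281,152) to (280,284), midway between the fingers, so I'll descend and grip.

step_arm --series '[-0.008, 0.002, 0.04, 0, -0.008, 0.002, 0.08, 0, -0.008, 0.002, 0.1, 0, -0.008, 0.002, 0.105, 0, -0.008, 0.002, 0.105, 0]'

```text
time: 10.07
tool_pos: [0.5153, 0.0226, 0.0963]
tcp_rot: [0.05, 3.138, 0.0]
wrist_force: [0.3, 0.1, -0.4]
width: 0.998
grip_force: 0.0
```

step_arm --series '[0, 0, 0, 0, 0, 0, 0, 0, 0, 0, 0, 0, 0, 0, 0, 0, 0, 0, 0, 0, 0, 0, 0, 0, 0, 0, 0, 0]' --gripper 0 --newtons 50

```text
time: 10.95
tool_pos: [0.5135, 0.0214, 0.0947]
tcp_rot: [0.049, 3.141, -0.004]
wrist_force: [-0.9, -5.7, 3.4]
width: 0.119
grip_force: 48.7
```

step_arm --series '[0, 0.0024, -0.0074, 0, 0, 0.0048, -0.0148, 0, 0, 0.008, -0.022, 0, 0, 0.0111, -0.029, 0, 0, 0.015, -0.036, 0, 0, 0.0188, -0.0425, 0, 0, 0.0233, -0.049, 0, 0, 0.0278, -0.0552, 0]'

```text
time: 11.95
tool_pos: [0.5147, 0.0478, 0.1501]
tcp_rot: [0.049, 3.141, -0.008]
wrist_force: [-0.4, -8.7, 1.7]
width: 0.121
grip_force: 48.7
```

step_arm --series '[0, 0.005, -0.006, 0, 0, 0.0102, -0.0117, 0, 0, 0.0157, -0.0171, 0, 0, 0.0157, -0.0171, 0, 0, 0.0157, -0.0171, 0]'

```text
time: 12.58
tool_pos: [0.5154, 0.063, 0.168]
tcp_rot: [0.049, 3.14, -0.01]
wrist_force: [-2.6, -10.0, 6.4]
width: 0.116
grip_force: 49.2
```

```bash
cat > ang.py <<'E'
from h import *
np.set_printoptions(precision=3,suppress=True)
s=monitor.read_state();print(s["time"],s["tool_pos"],s["wrist_force"],s["width"])
P={n:viewer.read_camera(n) for n in("wrist","scene","top")}; T={n:(wristT(P[n]) if n=="wrist" else np.array(P[n]["T"])) for n in P}
import sys
u=lambda c:cv2.resize(c,(390,390),interpolation=cv2.INTER_CUBIC)
cv2.imwrite(f"pics/{sys.argv[1]}.png",np.hstack([u(P["scene"]["image"][175:265,190:280]),u(P["top"]["image"][130:220,260:350])])[:,:,::-1])
for l in("needle_tip","index_mid"):
  for n in P:
    for a in viewer.spot_point(P[n],l)[:2]:
      o,d=ray(P[n],a["point"],T[n]); X=o+d*(.641-o[0])/d[0]; print(l,n,np.round(a["point"],1),round(a["score"],2),X,"r,ang",np.hypot(.1645-X[1],X[2]-.066),np.arctan2(X[2]-.066,.1645-X[1]))
E
python3 ang.py c4
```

```text
12.575 [0.515 0.063 0.168] [ -2.614 -10.042   6.41 ] 0.11640321945738744
needle_tip wrist [472.2 310.3] 0.6 [0.641 0.269 0.056] r,ang 0.10502332468236368 -3.0443338254033265
needle_tip scene [232.7 222.7] 0.61 [0.641 0.052 0.125] r,ang 0.12734977751999768 0.47996613595586085
needle_tip top [303.2 227.2] 0.19 [ 0.641  0.013 -0.959] r,ang 1.0357069336557991 -1.4242105327811592
index_mid scene [226.8 211.2] 0.51 [0.641 0.037 0.152] r,ang 0.15356986550752755 0.5934233975452585
```

View pics/c4.png

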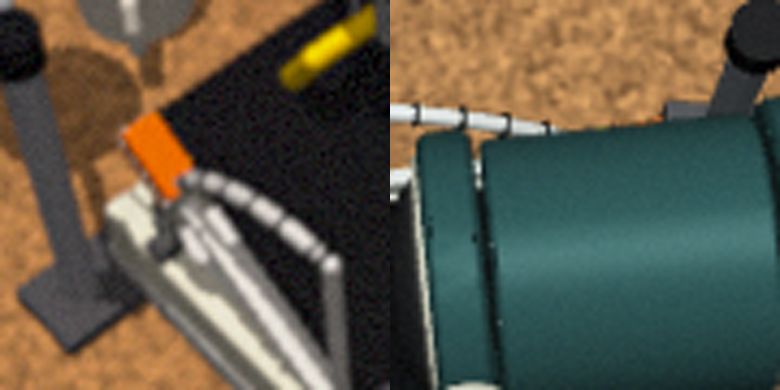

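The left (scene) panel shows the orange index at (160,155), the rail, and white stripes near (195,245) and (220,225). The arm hides the index from the top camera. I'll overlay predicted needle lines on the scene view to read the angle.

```bash
cat > ov.py <<'E'
from h import *
import sys
name=sys.argv[1]; ths=[float(a) for a in sys.argv[2:]]
p=viewer.read_camera("scene"); np.save("last_scene.npy",p["image"])
yaw=-.03; C=np.array([.526,.083,0]); Rz=R.from_euler("z",yaw).as_matrix()
W=lambda x,r,t,n=0: C+Rz@np.array([x,.085-r*np.cos(t)+n*np.sin(t),.066+r*np.sin(t)+n*np.cos(t)])
x0,y0,w,h,k=200,185,84,63,9
im=cv2.resize(p["image"][y0:y0+h,x0:x0+w],None,fx=k,fy=k,interpolation=cv2.INTER_CUBIC)[:,:,::-1].copy()
raw=im.copy()
q=lambda X:tuple(int(v) for v in ((proj(p,X)[0]-[x0,y0]+.5)*k))
for t,c in zip(ths,[(0,255,0),(255,0,255),(255,255,0)]):
    cv2.line(im,q(W(.116,.05,t)),q(W(.116,.13,t)),c,1)
ti=.597
for s in(-1,1): cv2.line(im,q(W(.116,.135,ti+s*.071)),q(W(.116,.175,ti+s*.071)),(255,0,0),1)
for t in np.arange(-.1,1.5,.05): cv2.circle(im,q(W(.116,.14,t)),1,(0,0,255),-1)
cv2.imwrite(f"pics/{name}.png",im)
E
python3 ov.py c5 0.45 0.55
```

```text
(no output)
```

View pics/c5.png

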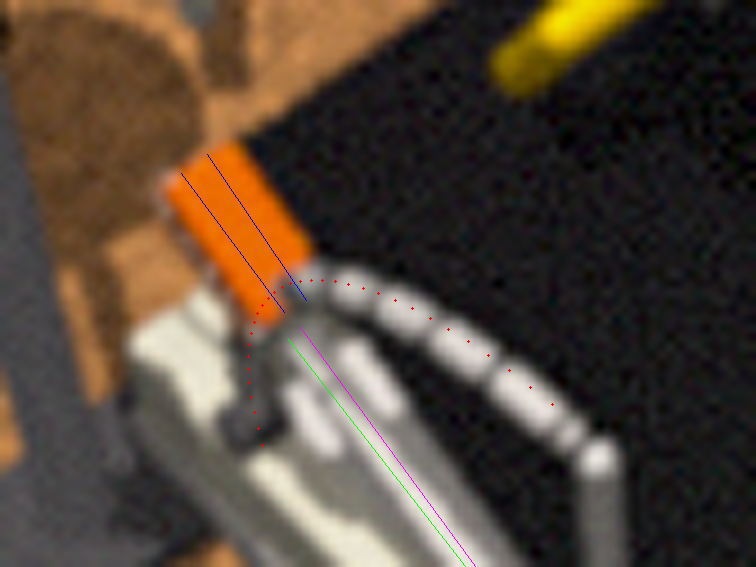

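The overlay's rail and index fit the picture well, with the needle tip at about (300,345). This view changes little with angle, so I'll use arm kinematics for the cover angle. For the index I'll fit its block silhouette in the three earlier views.

```bash
cat > fit.py <<'E'
from h import *
from scipy.optimize import least_squares
np.set_printoptions(precision=4,suppress=True)
P={n:viewer.read_camera(n) for n in("scene","top","wrist")}
M=np.eye(4); M[:3,:3]=R.from_rotvec([-.057,-3.141,.001]).as_matrix(); M[:3,3]=[.5337,-.0015,.3111]
T={"scene":np.array(P["scene"]["T"]),"top":np.array(P["top"]["T"]),"wrist":np.array([[.036,-.948,-.315,.452],[.999,.034,.011,.004],[0,-.315,.949,.454],[0,0,0,1]])}
T["wrist"]=M@np.array(P["wrist"]["hand_eye"])
box={"scene":(205,190,245,228),"top":(298,150,332,176),"wrist":(290,255,340,297)}
F={"scene":"scene0","top":"top0","wrist":"w1"}; K={}
for n in P:
    im=cv2.imread(f"pics/{F[n]}.png"); hsv=cv2.cvtColor(im,cv2.COLOR_BGR2HSV); m=cv2.inRange(hsv,(4,185,90),(14,255,255))
    x0,y0,x1,y1=box[n]; k=np.zeros_like(m); k[y0:y1,x0:x1]=m[y0:y1,x0:x1]
    k=cv2.morphologyEx(k,cv2.MORPH_OPEN,np.ones((3,3),np.uint8))
    pts=np.argwhere(k)[:,::-1].astype(np.float32); h=cv2.convexHull(pts); mo=cv2.moments(h); K[n]=np.array([mo["m10"],mo["m01"]])/mo["m00"]; print(n,"obs",K[n],mo["m00"],len(pts))
def corners(v):
    t,cx,cy=v; Rz=R.from_euler("z",-.03).as_matrix(); o=[]
    for x in(-.01,.01):
        for r in(.135,.175):
            for a in(-.011,.011):
                o.append(np.array([cx,cy,0])+Rz@np.array([.116+x,.085-r*np.cos(t)+a*np.sin(t),.066+r*np.sin(t)+a*np.cos(t)]))
    return np.array(o)
def cen(n,v):
    h=cv2.convexHull(proj(P[n],corners(v),T[n]).astype(np.float32)); mo=cv2.moments(h); return np.array([mo["m10"],mo["m01"]])/mo["m00"],mo["m00"]
if __name__=="__main__":
  f=lambda v,ns: np.concatenate([cen(n,v)[0]-K[n] for n in ns]+[(np.array(v[1:])-[.526,.083])/.003])
  for ns in (list(P),["scene","top"],["scene","wrist"],["top","wrist"]):
    s=least_squares(f,[.6,.526,.083],args=(ns,),diff_step=1e-3,x_scale=[.1,.01,.01]); print(ns,s.x,s.fun,[cen(n,s.x)[1] for n in ns])
  z=[];
  s=monitor.read_state(); print(s["tool_pos"],s["tcp_rot"],s["time"])
E
python3 fit.py
```

```text
scene obs [225.9192 210.1008] 150.5 156
top obs [315.2567 163.0647] 154.5 166
wrist obs [319.0485 271.5091] 27.5 28
['scene', 'top', 'wrist'] [0.5733 0.5224 0.088 ] [ 3.1712  1.0752 -1.9841  2.0743 -3.3372  3.0689 -1.1915  1.6784] [244.8684104445856, 272.0323802700732, 869.0112446495332]
['scene', 'top'] [0.5928 0.5261 0.0821] [ 0.3416  0.2615  0.1644 -0.0878  0.0412 -0.2952] [245.29059981927276, 273.93723245803267]
['scene', 'wrist'] [0.5756 0.5212 0.0888] [ 3.9021  0.9432 -2.4891  2.3205 -1.5846  1.9388] [245.1503136359388, 871.1033913744614]
['top', 'wrist'] [0.5739 0.5214 0.0892] [-2.5735  2.5631 -2.3086  2.336  -1.5257  2.0699] [271.93774732761085, 869.8997038193047]
[0.5154 0.0629 0.1679] [ 0.0492  3.14   -0.0095] 13.225
```

```bash
sed -i 's/m=cv2.inRange(hsv,.*$/m=((im[:,:,2].astype(int)-im[:,:,1]>TH)\&(im[:,:,0]<60)).astype(np.uint8)*255/; s/^K={}/&/; s/; K={}/; K={}; TH=75/' fit.py
sed -i 's/k=cv2.morphologyEx.*$/nn,lb,st,_=cv2.connectedComponentsWithStats(k); k=(lb==1+np.argmax(st[1:,4])).astype(np.uint8); k=cv2.morphologyEx(k,cv2.MORPH_CLOSE,np.ones((7,7),np.uint8)); print(n,st[1:])/' fit.py
cat >> fit.py <<'E'
  ov=[]
  for n in P:
    im=cv2.imread(f"pics/{F[n]}.png"); x0,y0,x1,y1=box[n]; k=260/(x1-x0)
    c=cv2.resize(im[y0:y1,x0:x1],(260,int((y1-y0)*k)),interpolation=cv2.INTER_NEAREST); c=cv2.copyMakeBorder(c,0,260-c.shape[0] if c.shape[0]<260 else 0,0,0,cv2.BORDER_CONSTANT)[:260]
    h=cv2.convexHull(((proj(P[n],corners([.593,.526,.082]),T[n])-[x0,y0]+.5)*k).astype(np.int32)); cv2.polylines(c,[h],True,(255,255,0),1); ov.append(c)
  cv2.imwrite("pics/c6.png",np.hstack(ov))
E
python3 fit.py
```

```text
scene [[219 201  15  20 158]]
scene obs [226.1828 210.0462] 155.0 160
top [[306 158  19  11 163]
 [326 160   1   8   8]]
top obs [314.7508 162.7678] 156.5 172
wrist [[303 268  29  23 385]
 [297 271   3  14  28]]
wrist obs [316.4504 279.2042] 413.0 395
['scene', 'top', 'wrist'] [0.6193 0.5257 0.0831] [ 1.0999  0.1898 -0.8791  0.0195 -0.9913  0.5288 -0.112   0.0406] [249.70149241597392, 275.5411078897305, 891.5891982731409]
['scene', 'top'] [0.6065 0.5262 0.0821] [ 0.3173  0.2137  0.1232 -0.0684  0.0808 -0.2908] [247.1251795226708, 274.84976470912807]
['scene', 'wrist'] [0.6196 0.5257 0.0835] [ 1.2284  0.3108 -0.6134  0.5505 -0.1038  0.1804] [249.89984443900175, 891.5706455307081]
['top', 'wrist'] [0.6229 0.5251 0.0832] [-1.0425  0.2588 -0.6317  0.2906 -0.3143  0.0579] [275.6883513275534, 893.9411756130867]
[0.5153 0.063  0.1679] [ 0.0492  3.14   -0.0095] 13.375
```

View pics/c6.png

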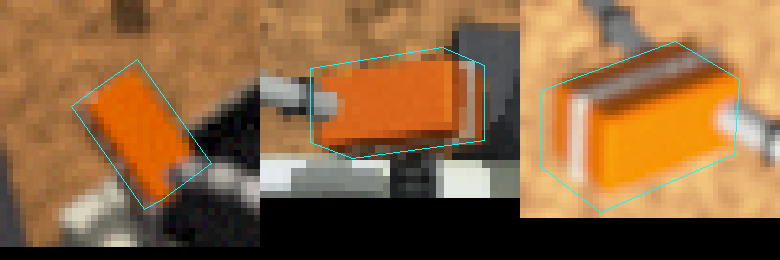

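The overlay shows the model block at 0.593 nearly matching in all three views. The index's white stripe is visible at about (577,140) and (645,77) in the wrist panel and (468,100) in the top panel, so I'll refine with it.

```bash
cat > fit2.py <<'E'
from fit import *
def pt(v,x,r,a):
    t,cx,cy=v; return np.array([cx,cy,0])+R.from_euler("z",-.03).as_matrix()@np.array([.116+x,.085-r*np.cos(t)+a*np.sin(t),.066+r*np.sin(t)+a*np.cos(t)])
im=cv2.imread("pics/w1.png").astype(int); sat=im.max(2)-im.min(2)
# grey stripe pixels in wrist view
ys,xs=np.mgrid[255:297,290:340]; m=sat[255:297,290:340]<75
print("wrist grey px rows by col:",{int(c):[int(r) for r in ys[:,0][m[:,c-290]]] for c in range(296,330,3)})
it=cv2.imread("pics/top0.png").astype(int); print("top row163 sat",(it.max(2)-it.min(2))[163,315:332],it[163,315:332,1])
for t in(.57,.59,.61,.63,.65):
    v=[t,.526,.0825]; q=lambda n,*a: np.round(proj(P[n],pt(v,*a),T[n])[0],1)
    print(t,"w end",q("wrist",-.01,.175,0),q("wrist",.01,.175,0),"w side",q("wrist",-.01,.17,0),q("wrist",-.01,.155,0),q("wrist",-.01,.145,0),"top end",q("top",0,.175,0), "scene tip/idx",q("scene",.01,.155,0))
E
python3 fit2.py | grep -v obs
```

```text
scene [[219 201  15  20 158]]
top [[306 158  19  11 163]
 [326 160   1   8   8]]
wrist [[303 268  29  23 385]
 [297 271   3  14  28]]
wrist grey px rows by col: {296: [], 299: [286, 287, 288], 302: [255, 256, 271, 272, 273, 274, 275], 305: [255, 256, 257, 258, 259, 260, 261, 262, 270, 271, 272, 273, 274], 308: [255, 256, 257, 258, 259, 260, 261, 262, 263, 269, 270, 271, 272, 273], 311: [258, 259, 260, 261, 262, 263, 264, 265, 268, 269, 270, 271], 314: [262, 263, 264, 267, 268, 269, 270], 317: [266, 267, 268, 269], 320: [265, 266, 267, 268], 323: [264, 265, 266, 267], 326: [264, 265, 266], 329: [276, 277, 278, 279]}
top row163 sat [188 188 188 188 190 190 187 186 146 126  45 133  39   2   4   6   7] [101 102  98 104 102  99 104 120  73  85 138  70  61  81  78  47  50]
0.57 w end [297.7 274.4] [297.5 289.2] w side [301.2 273.2] [311.3 269.5] [317.8 267.2] top end [324.8 162.2] scene tip/idx [222.1 213.4]
0.59 w end [299.5 275.8] [299.3 290.6] w side [303.  274.5] [313.  270.7] [319.4 268.2] top end [324.  161.9] scene tip/idx [222.5 213.2]
0.61 w end [301.4 277.1] [301.1 292. ] w side [304.8 275.7] [314.7 271.8] [321.  269.2] top end [323.1 161.5] scene tip/idx [222.9 212.9]
0.63 w end [303.4 278.4] [303.1 293.5] w side [306.8 277. ] [316.5 272.9] [322.7 270.2] top end [322.2 161.1] scene tip/idx [223.3 212.7]
0.65 w end [305.5 279.8] [305.1 294.9] w side [308.8 278.3] [318.3 274. ] [324.4 271.2] top end [321.3 160.8] scene tip/idx [223.7 212.6]
```

```bash
cat > fit3.py <<'E'
from fit import *
from fit2 import pt
ov=[]
for n,(x0,y0,x1,y1) in {"top":(235,145,275,185),"wrist":(400,270,460,330)}.items():
    k=390/(x1-x0); im=cv2.imread(f"pics/{F[n]}.png"); c=cv2.resize(im[y0:y1,x0:x1],(390,390),interpolation=cv2.INTER_NEAREST)
    for t in (1.2,1.3,1.4,1.5708):
        q=proj(P[n],pt([t,.526,.0825],0,.14,0),T[n])[0]; print(n,t,q.round(1)); cv2.circle(c,tuple(int(v) for v in (q-[x0,y0]+.5)*k),3,(0,0,255),-1)
    for z in (.18,.15,.12,.09):
        q=proj(P[n],pt([1.5708,.526,.0825],0,z-.066,0),T[n])[0]; cv2.circle(c,tuple(int(v) for v in (q-[x0,y0]+.5)*k),3,(0,255,0),-1)
    ov.append(c)
cv2.imwrite("pics/c7.png",np.hstack(ov))
E
python3 fit3.py | tail -8
```

```text
top 1.2 [276.2 157.2]
top 1.3 [269.3 156.5]
top 1.4 [262.1 156. ]
top 1.5708 [249.5 155.6]
wrist 1.2 [390.5 299.4]
wrist 1.3 [404.4 301.7]
wrist 1.4 [418.3 303.2]
wrist 1.5708 [441.4 303.8]
```

View pics/c7.png

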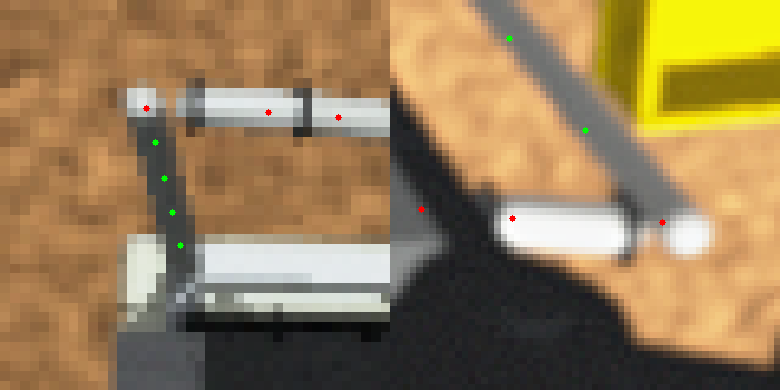

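The overlay shows the rail end ball at (142,100) against a predicted (147,108) in top, and (687,236) against (662,222) in wrist. Those offsets calibrate each view locally. Now a numeric refinement with them.

```bash
cat > fit4.py <<'E'
from fit import *
from fit2 import pt
def wc(img,w):  # weighted centroid
    ys,xs=np.nonzero(w>0); return np.array([np.average(xs,weights=w[ys,xs]),np.average(ys,weights=w[ys,xs])])
def sub(name,x0,y0,x1,y1,f):
    im=cv2.imread(f"pics/{name}.png").astype(int); w=np.zeros(im.shape[:2]); w[y0:y1,x0:x1]=f(im)[y0:y1,x0:x1]; return wc(im,w)
white=lambda im:np.clip(im.min(2)-140,0,None)
grey=lambda im:np.clip(110-(im.max(2)-im.min(2)),0,None)
ballw=sub("w1",439,300,452,314,white); ballt=sub("top0",246,151,253,158,lambda i:np.clip(i.min(2)-110,0,None))
endw=sub("w1",296,277,306,287,grey); endt=sub("top0",322,158,328,167,lambda i:np.clip(i[:,:,0]-70,0,None)*(i[:,:,2]>90))
print("ball",ballw,ballt,"end",endw,endt)
for n,b,e in(("wrist",ballw,endw),("top",ballt,endt)):
    off=b-proj(P[n],pt([np.pi/2,.526,.0825],0,.14,0),T[n])[0]
    for sc in (.85,1.0):
        ts=np.arange(.5,.66,.002); c=[(proj(P[n],pt([t,.526,.0825],0,.175,0),T[n])[0]+off*sc)[0] for t in ts]; i=np.argmin(abs(np.array(c)-e[0])); print(n,off,sc,"theta",ts[i])
# needle profile now, scene
p=P["scene"]; g=cv2.cvtColor(p["image"],cv2.COLOR_RGB2GRAY)
for r in(.08,.09,.10,.11,.12):
    a,b=[proj(p,pt([t,.526,.0825],0,r,0))[0] for t in(.545,.545)]
    nrm=proj(p,pt([.545,.526,.0825],0,r+.01,0))[0]-a; nrm=np.array([-nrm[1],nrm[0]])/np.hypot(*nrm); nrm*=np.sign(nrm[0])
    s=np.arange(-6,6.1,.75); q=(a+s[:,None]*nrm).astype(np.float32); pr=cv2.remap(g,q[:,:1].copy(),q[:,1:].copy(),cv2.INTER_LINEAR)[:,0]
    d=[float((proj(p,pt([.545,.526,.0825],x,r,n))[0]-a)@nrm) for x,n in((-.004,.004),(.004,.004),(.004,-.004),(-.004,-.004))]
    print(r,pr,"corners",np.round(d,2))
E
python3 fit4.py | tail -10
```

```text
ball [445.2108 305.6451] [249.1196 154.8656] end [300.3251 281.6709] [324.9149 161.1285]
wrist [3.835  1.8804] 0.85 theta 0.5640000000000001
wrist [3.835  1.8804] 1.0 theta 0.558
top [-0.4264 -0.7785] 0.85 theta 0.56
top [-0.4264 -0.7785] 1.0 theta 0.558
0.08 [137 122 115 119 140 179 212 225 221 193 154 131 122 110  82  47  25] corners [ 2.42 -1.29 -2.41  1.27]
0.09 [124 119 116 118 138 176 213 218 197 160 134 124 119 108  80  48  26] corners [ 2.42 -1.29 -2.41  1.27]
0.1 [130 145 143 133 143 172 212 218 196 160 153 160 160 150 113  65  27] corners [ 2.42 -1.29 -2.41  1.27]
0.11 [199 224 220 201 177 184 199 191 167 154 181 210 220 206 167  98  43] corners [ 2.42 -1.29 -2.41  1.27]
0.12 [106 137 150 151 156 168 189 188 161 144 151 160 170 144 110  72  39] corners [ 2.42 -1.29 -2.41  1.27]
```

```bash
cat > fit5.py <<'E'
from fit import *
from fit2 import pt
p=P["scene"]
def prof(img,t0):
    g=cv2.cvtColor(img,cv2.COLOR_RGB2GRAY).astype(np.float32); o=[]
    for r in np.arange(.07,.1001,.005):
        a=proj(p,pt([t0,.526,.0825],0,r,0))[0]; n=proj(p,pt([t0,.526,.0825],0,r+.01,0))[0]-a; n=np.array([-n[1],n[0]])/np.hypot(*n); n*=np.sign(n[0])
        s=np.arange(-4,4.01,.25); q=(a+s[:,None]*n).astype(np.float32); pr=cv2.remap(g,q[:,:1].copy(),q[:,1:].copy(),cv2.INTER_LINEAR)[:,0]
        w=np.clip(pr-pr.max()*.75,0,None); c=(w*s).sum()/w.sum(); 
        sens=float((proj(p,pt([t0+.1,.526,.0825],0,r,0))[0]-a)@n); sx=float((proj(p,pt([t0,.526,.0825],.004,r,0))[0]-a)@n); top=float((proj(p,pt([t0,.526,.0825],0,r,.004))[0]-a)@n)
        o.append([r,c,top,sens,sx])
    print(t0); print(np.array(o).round(2))
im0=cv2.imread("pics/scene0.png")[:,:,::-1].copy(); print(np.abs(im0.astype(int)-p["image"]).mean())
prof(im0,0.); prof(p["image"],.545)
for n,uv in(("shut",(228.9,235.0)),("shut2",(230.5,234.3)),("now",(232.7,222.7))): print(n,uv,proj(p,pt([0 if n[0]=="s" else .545,.526,.0825],0,.13,0))[0])
for a in viewer.spot_point(p,"needle_tip")[:2]: print(a)
print("rail end pred",proj(p,pt([np.pi/2,.526,.0825],0,.14,0))[0]); g=p["image"].min(2).astype(int); ys,xs=np.mgrid[228:242,258:274]; w=np.clip(g[228:242,258:274]-130,0,None); print("obs",(w*xs).sum()/w.sum(),(w*ys).sum()/w.sum()); print(w[::1,::1])
E
python3 fit5.py | grep -v -e obs\ \\[ | tail -44
```

```text
wrist grey px rows by col: {296: [], 299: [286, 287, 288], 302: [255, 256, 271, 272, 273, 274, 275], 305: [255, 256, 257, 258, 259, 260, 261, 262, 270, 271, 272, 273, 274], 308: [255, 256, 257, 258, 259, 260, 261, 262, 263, 269, 270, 271, 272, 273], 311: [258, 259, 260, 261, 262, 263, 264, 265, 268, 269, 270, 271], 314: [262, 263, 264, 267, 268, 269, 270], 317: [266, 267, 268, 269], 320: [265, 266, 267, 268], 323: [264, 265, 266, 267], 326: [264, 265, 266], 329: [276, 277, 278, 279]}
top row163 sat [188 188 188 188 190 190 187 186 146 126  45 133  39   2   4   6   7] [101 102  98 104 102  99 104 120  73  85 138  70  61  81  78  47  50]
0.57 w end [297.7 274.4] [297.5 289.2] w side [301.2 273.2] [311.3 269.5] [317.8 267.2] top end [324.8 162.2] scene tip/idx [222.1 213.4]
0.59 w end [299.5 275.8] [299.3 290.6] w side [303.  274.5] [313.  270.7] [319.4 268.2] top end [324.  161.9] scene tip/idx [222.5 213.2]
0.61 w end [301.4 277.1] [301.1 292. ] w side [304.8 275.7] [314.7 271.8] [321.  269.2] top end [323.1 161.5] scene tip/idx [222.9 212.9]
0.63 w end [303.4 278.4] [303.1 293.5] w s
[... 976 characters left out ...]
 0  0  0  0  0  0  0  0  0  0  0  0]
 [85 86 67 30  0  0  0  0  0  0  0  0  0  0  0  0]
 [56 80 87 65 19  0  0  0  0  0  0  0  0  0  0  0]
 [16 54 63 54 20  0  0  0  0  0  0  0  0  0  0  0]
 [ 0  1 16  9 14 39  5  0  0  0  0  0  0  0  0  0]
 [ 0  0  0  0 26 41 11  0  0  0  0  0  0  0  0  0]
 [ 0  0  0  0  0  0  0 12 38 16  0  0  0  0  0  0]
 [ 0  0  0  0  0  0  0 63 85 58  0  0  0  0  0  0]
 [ 0  0  0  0  0  0  0 66 79 44  0  0  0  0  0  0]
 [ 0  0  0  0  0  0  0 19 24  9  0  0  0  0  0  0]
 [ 0  0  0  0  0  0  0  0  0  0  0  0  0  0  0  0]
 [ 0  0  0  0  0  0  0  0  0  0  0  0  0  0  0  0]
 [ 0  0  0  0  0  0  0  0  0  0  0  0  0  0  0  0]
 [ 0  0  0  0  0  0  0  0  0  0  0  0  0  0  0  0]]
```

Index ≈ 0.56 is consistent across two views. The cover is at about 0.525, combining kinematics with the needle's shift since shut, so I'll raise it by about 0.035 rad.

step_arm --series '[0, 0.002, -0.002, 0, 0, 0.004, -0.004, 0, 0, 0.004, -0.004, 0, 0, 0.004, -0.004, 0, 0, 0.004, -0.004, 0]'

```text
time: 14.65
tool_pos: [0.5156, 0.0671, 0.1721]
tcp_rot: [0.049, 3.14, -0.009]
wrist_force: [-1.7, -10.8, 6.9]
width: 0.115
grip_force: 49.0
```

```bash
sed -i 's/prof(p\["image"\],.545)/prof(p["image"],.56)/' fit5.py; python3 fit5.py | grep -A8 '^0.56$'; python3 fit5.py | grep score; python3 ov.py c8 0.56; python3 -c "
from h import *
s=monitor.read_state();print(s['time'],s['tool_pos'],s['wrist_force'],s['width'],s['grip_force'])"
```

```text
0.56
[[ 0.07 -0.22  0.57  1.   -1.85]
 [ 0.08 -0.4   0.57  1.07 -1.85]
 [ 0.08 -0.5   0.57  1.15 -1.85]
 [ 0.09 -0.58  0.57  1.22 -1.85]
 [ 0.09 -0.49  0.57  1.29 -1.85]
 [ 0.1  -0.75  0.57  1.36 -1.85]
 [ 0.1   0.55  0.57  1.44 -1.85]]
shut (228.9, 235.0) [230.4376 232.958 ]
{'point': [232.7, 220.0], 'score': 0.76}
15.1 [0.51558518 0.0671326  0.1721113 ] [ -1.89634035 -10.53126757   7.21466934] 0.11750972249574342 48.97221565246582
```

View pics/c8.png

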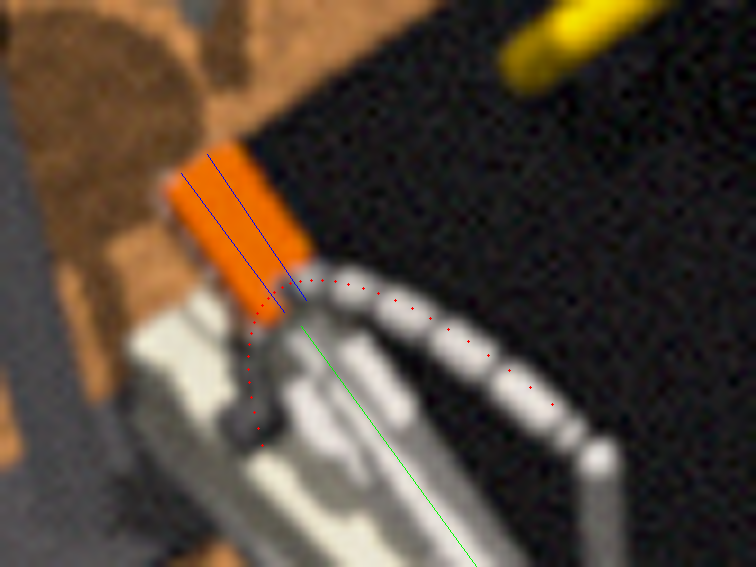

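The view shows the needle's tip at (305,335), in line with the orange index block centred at (240,232). All estimates put the cover at 0.55 to 0.58, against about 0.56 for the index. It is held still with a 49 N grip, so I'm handing in.

```bash
python3 -c "
from workcell import job
print(job.finish_job())"
```

```text
the job is handed in; nothing more can be done
None
```

The job is handed in, verdict unknown: the ring light is out at its stop, and the cover is held still by its handle at about 0.56 rad (estimates 0.55–0.58), against an index measured at about 0.56 rad.

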